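Sort the sample containers into their carriers

TASK

The mixing run is over: put the five capped sample containers away in the three blue carriers, each kind in the carrier whose wells fit it - the two tall vials in the two small round wells, the two squat pots in the two large round wells, the flat bottle in the rectangular well - one container to a well, standing upright on the well's floor and let go. Keep every container upright all the time, and leave the beaker and the carton where they stand.

Things in the scene. Friction and masses are not known exactly. Their poses are not given: they have to be found in the camera images.
- vial_a: tall slim round sample vial standing on the bench, orange plastic with a paper label and a red cap; 74 mm high in all, body 30 mm diameter up to 54 mm, cap 24 mm diameter from 59 to 74 mm; 35 to 70 g. The two vials are alike. Origin: centre of its underside; z up.
- vial_b: tall slim round sample vial standing on the bench, orange plastic with a paper label and a red cap; 74 mm high in all, body 30 mm diameter up to 54 mm, cap 24 mm diameter from 59 to 74 mm; 35 to 70 g. The two vials are alike. Origin: centre of its underside; z up.
- pot_a: squat wide round specimen pot standing on the bench, orange plastic with a paper label and a red cap; 54 mm high in all, body 52 mm diameter up to 38 mm, cap 54 mm diameter above; 60 to 130 g. The two pots are alike. Origin: centre of its underside; z up.
- pot_b: squat wide round specimen pot standing on the bench, orange plastic with a paper label and a red cap; 54 mm high in all, body 52 mm diameter up to 38 mm, cap 54 mm diameter above; 60 to 130 g. The two pots are alike. Origin: centre of its underside; z up.
- flat_bottle: flat rectangular bottle standing on the bench, orange plastic with a paper label and a red cap; body 30 mm thick along its x, 54 mm wide along its y, 54 mm high; round cap 22 mm diameter on top to 70 mm; 55 to 115 g. Origin: centre of its underside; z up.
- vial_carrier: fixed blue plastic carrier plate lying flat on the bench, 18 mm high, its wells 13 mm deep (well floor 5 mm above the plate's underside). 76 mm along x, 142 mm along y; two round wells of 50 mm diameter centred at y = -34 and y = +34 mm, x = 0 (the smaller round wells). Origin: centre of its underside; z up.
- pot_carrier: fixed blue plastic carrier plate lying flat on the bench, 18 mm high, its wells 13 mm deep (well floor 5 mm above the plate's underside). 92 mm along x, 186 mm along y; two round wells of 74 mm diameter centred at y = -44 and y = +44 mm, x = 0 (the larger round wells). Origin: centre of its underside; z up.
- bottle_carrier: fixed blue plastic carrier plate lying flat on the bench, 18 mm high, its wells 13 mm deep (well floor 5 mm above the plate's underside). 72 mm along x, 100 mm along y; one rectangular well in the middle, 50 mm along x by 76 mm along y. Origin: centre of its underside; z up.
- beaker: small open glass beaker, 48 mm diameter, 60 mm high, standing among the containers; not to be moved. Origin: centre of its underside; z up.
- carton: small plain white carton with a red band round its sides, 44 x 44 x 60 mm high, standing among the containers; not to be moved. Origin: centre of its underside; z up.

How it is judged:
By the outcome, as a careful person would: the job done as asked, in the order asked, and still so for the second after the job is handed in, with the robot touching nothing.
It also fails if it takes over 118 s, if anything falls off the work surface, if the arm or the gripper's body presses on something with over 40 N, if the wrist force passes 120 N, or if a joint passes its speed limit or range.

ROBOT

A 6-joint arm with a two-finger parallel gripper is mounted at the origin on the work surface. World frame = base frame: x ahead of the robot, y to its left, z up, the work surface at z = 0. Lengths are in mm, angles in rad, forces in N, time in s.
With the tool pointing down it reaches from about 350 to 775 mm from the base axis. Payload 7.3 kg.
Tool frame: the origin (TCP) lies midway between the tips of the shut fingers; the grasp point (between the pads) lies 19 mm behind it; x points along the fingers, y is the direction in which the jaws open and shut, and the axes are right-handed (so a half turn about x gives the same grasp; the last joint's range is limited). The gripper opens to 92 mm and grips with 3 to 60 N. Pads are 19 mm wide; open, the fingers measure 130 mm over their backs; the gripper's body (75 mm by 190 mm) begins 47 mm behind the grasp point.
Start: joints at [1.148, 0.342, 1.524, -0, 1.275, -0.146], TCP at [143.456, 505.04, 226.741] pointing down, gripper open.
Joint ranges: [-2.53, 2.53], [-0.77, 2.02], [0.04, 2.7], [-1, 4.14], [0.28, 2.66], [-3.11, 3.11]. Speed limits (rad/s): [2.57, 2.57, 3.14, 3.14, 3.14, 3.14].

INTERFACE

Orientations are given as [roll, pitch, yaw] about the fixed x, y, z axes, in that order (R = Rz(yaw) Ry(pitch) Rx(roll)).
In Python, from plant import bot gives the robot as it stands. The module is installed in compiled form; this text tells all that it offers.
- The arm moves only by the shell command python3 -m handwheel 'ROWS' [OPENING]. ROWS is JSON, a list that holds one entry, the list of rows, each a list of 4 numbers: the shift along the tool's x, y, z in cm, then the turn about the tool's x in rad. A call has 1 to 8 rows; each row shifts and turns the commanded pose from where the row before left it, along the tool's axes as they then stand; what a row does not reach is not made up. A row lasts 1/12 s, in which the tool goes at most 41.7 mm and 7.16 degrees, less where a joint would pass 70% of its speed; a pose out of reach is approached as far as the arm can. A call is refused whole if a number of a shift passes 4.17 or a number of a turn 0.125, either way. A call with a gripper value outside its range is refused whole. OPENING is the opening, from 0 (shut) to 1 (fully open), set as the call begins (- or left out, the last holds). The fingers move at their own pace and stop on an object; the grip force is fixed at half the most. Time passes only in rows, so rows that do not move let the fingers close. It gives the time, the measured TCP pose, the force and the opening at its end, in the units of the state.
- bot.get_obs(): the state, without advancing time (a new reading comes with each control period).
- bot.capture(name): name is "scene" or "top" or "wrist"; returns (picture, depth): 400x640x3 uint8, red, green, blue; 400x640 float32, mm along the optical axis (not along the pixel's ray), 0 where there is no reading.
- bot.camera_model(name): a dict with "fx", "fy", "cx", "cy" (pixels), "dist_coeffs" ([k1, k2, p1, p2, k3] as OpenCV has them; the pictures are not rectified), "position" and "rotation" of the camera in the world. Camera axes: x right, y down, z forward; pixel columns grow to the right and rows downward; lengths in mm; the calibration is good to about 2 mm. A picture is of the moment at which its call begins: read the wrist's pose just before it. camera_model takes no time and is no camera call; for the wrist camera it gives the pose at the moment of the call.
- bot.close_job(): hands the job in, once; it reports no verdict.
Trained networks look in the newest picture that a camera, given by its name, has taken for a name from the list of things; names that differ only in an ending like _2 or _b are one class to them, and where a whole thing is asked for, a point or a joint stands for the part that bears it (a point fixed in the world has none). Each returns a list of dicts, best first, with "conf" (0 to 1); they miss things now and then, are a little off and sometimes report something else, mostly with a low value. They report only what shows in the picture. A call takes as long as a camera call.
- bot.find_in(camera, label): "bbox" ([left, top, width, height] in pixels, round what is visible of it).
- bot.spot_point(camera, label): "point" ([column, row] in pixels: a listed point, or the origin of a listed thing).
The state is a dict: "time": time; "joint_positions": joint angles; "dq": joint speeds; "tau": joint torques, N m; "tool_pos": TCP position; "tcp_rot": TCP orientation; "contact_force": force on the tool from outside, world axes, zero at the start; "moment": the same for the moment, N m; "grip_width": finger opening in mm.
Only numpy, scipy, OpenCV 4.12 (cv2) and the standard library are available. Lean on these libraries where they do the work, as an engineer would, in place of code of your own. Each camera call takes 0.05 s, during which the arm holds its last target.

## Working session

There is one attempt and no reset: what is moved stays moved. The work goes in short steps, Python scripts to look and compute and a shell command to move; the robot and the scene stay as the last step left them, time stands still between calls to the robot, and variables do not carry over. Pictures are saved under pics/ and viewed, and the job is handed in when it is done.

```bash
mkdir -p pics; ls; python3 - <<'E'
from plant import bot
import cv2
o=bot.get_obs(); print({k:o[k] for k in ('time','tool_pos','tcp_rot','grip_width')})
for n in ('scene','top'):
    p,d=bot.capture(n); cv2.imwrite(f'pics/{n}0.png',p[:,:,::-1])
    m=bot.camera_model(n); print(n,m)
    for l in ['vial_a','pot_a','flat_bottle','vial_carrier','pot_carrier','bottle_carrier','beaker','carton']:
        print(l,[(([round(x) for x in r['bbox']]),round(r['conf'],2)) for r in bot.find_in(n,l)])
E
```

```text
pics
{'time': 0.0, 'tool_pos': array([143.27583479, 504.64811376, 226.053546  ]), 'tcp_rot': array([-1.716969  ,  1.56928063, -1.99371382]), 'grip_width': 91.96719002875224}
scene {'fx': 444.38110438027775, 'fy': 444.38110438027775, 'cx': 322.53245994174245, 'cy': 199.50464153035733, 'dist_coeffs': array([-0.10481405,  0.        ,  0.        ,  0.        ,  0.        ]), 'position': array([ 965.85001245, -387.93733681,  810.75793194]), 'rotation': array([-2.47360015,  0.00546646,  0.82804952])}
vial_a [([304, 185, 15, 31], 0.85), ([146, 226, 22, 26], 0.83)]
pot_a [([250, 206, 25, 31], 0.8), ([337, 122, 20, 32], 0.55)]
flat_bottle [([323, 152, 22, 29], 0.7)]
vial_carrier [([322, 221, 66, 74], 0.59)]
pot_carrier [([389, 134, 74, 57], 0.94)]
bottle_carrier [([184, 282, 63, 64], 0.71)]
beaker [([349, 96, 26, 25], 0.72), ([149, 226, 18, 27], 0.29)]
carton [([196, 208, 26, 34], 0.67)]
top {'fx': 442.79397087735964, 'fy': 442.79397087735964, 'cx': 320.14166661473956, 'cy': 205.42906257176543, 'dist_coeffs': array([-0.09105713,  0.        ,  0.        ,  0.        ,  0.        ]), 'position': array([343.75260254, -11.3137595 , 988.52727813]), 'rotation': array([-2.95987969,  0.00511932, -1.58606796])}
vial_a [([449, 270, 22, 16], 0.78), ([311, 212, 11, 11], 0.61), ([155, 277, 30, 19], 0.59)]
pot_a [([206, 253, 27, 26], 0.89), ([358, 218, 25, 26], 0.84)]
flat_bottle [([255, 224, 22, 30], 0.65)]
vial_carrier [([292, 127, 62, 45], 0.86)]
pot_carrier [([141, 162, 87, 46], 0.87)]
bottle_carrier [([425, 166, 50, 40], 0.75), ([206, 254, 31, 26], 0.62)]
beaker [([155, 277, 28, 20], 0.64)]
carton [([400, 252, 28, 23], 0.9)]
```

View pics/scene0.png

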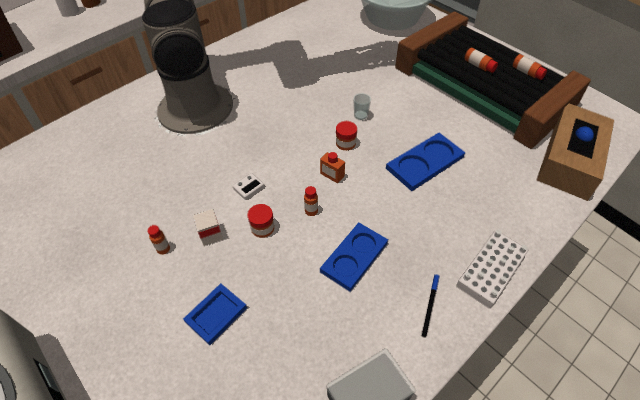

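View pics/top0.png

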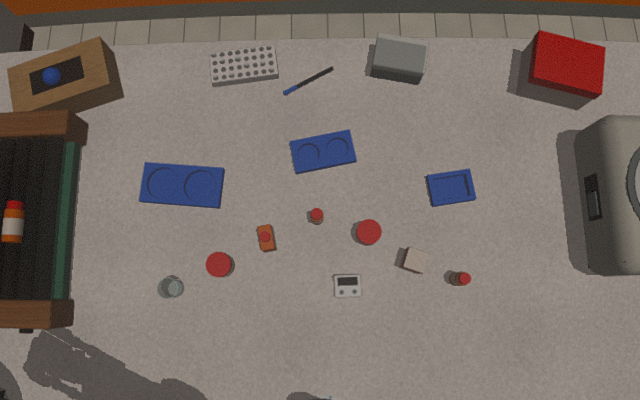

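The top view shows red pots at (219,264) and (368,232), vials at (316,215) and (461,279), and the bottle at (266,238). The carton is at (413,260) and the beaker at (171,287). The carriers are at (181,185), (323,151) and (451,187). The networks agree, apart from a low-confidence beaker/vial mix-up at (170,287).

```bash
cat > h.py <<'E'
import numpy as np, cv2
from scipy.spatial.transform import Rotation as Ro
from plant import bot
def cam(n):
    m=bot.camera_model(n); K=np.array([[m['fx'],0,m['cx']],[0,m['fy'],m['cy']],[0,0,1]])
    return K,np.array(m['dist_coeffs']),np.array(m['position']),Ro.from_euler('xyz',m['rotation']).as_matrix()
def ray(c,px):
    K,D,P,R=c; u=cv2.undistortPoints(np.array(px,float).reshape(-1,1,2),K,D).reshape(-1,2)
    return np.c_[u,np.ones(len(u))]@R.T
def atz(c,px,z):
    r=ray(c,px); return c[2]+r*((z-c[2][2])/r[:,2])[:,None]
def atdepth(c,px,d):
    return c[2]+ray(c,px)*np.array(d).reshape(-1,1)
def blobs(mask,amin):
    n,l,s,ce=cv2.connectedComponentsWithStats(mask.astype(np.uint8))
    return [(ce[i],s[i],l==i) for i in range(1,n) if s[i][4]>=amin]
def red(p):
    h=cv2.cvtColor(p,cv2.COLOR_RGB2HSV).astype(int); return ((h[...,0]<6)|(h[...,0]>172))&(h[...,1]>170)&(h[...,2]>90)
def blue(p):
    h=cv2.cvtColor(p,cv2.COLOR_RGB2HSV).astype(int); return (abs(h[...,0]-112)<12)&(h[...,1]>130)&(h[...,2]>40)
def rect(c,m,z):
    cs,_=cv2.findContours(m.astype(np.uint8),cv2.RETR_EXTERNAL,cv2.CHAIN_APPROX_NONE)
    q=max(cs,key=cv2.contourArea).reshape(-1,2)
    return cv2.minAreaRect(atz(c,q,z)[:,:2].astype(np.float32))
def tool():
    o=bot.get_obs(); R=Ro.from_euler('xyz',o['tcp_rot']).as_matrix(); return o,R
E
python3 - <<'E'
from h import *
np.set_printoptions(precision=1,suppress=True)
o,R=tool(); print(R)
for n in ('top','scene'):
    p,d=bot.capture(n); c=cam(n); print(n)
    tb=[(310,320)] if n=='top' else [(280,260)]
    print('table',atdepth(c,tb,[d[tb[0][1],tb[0][0]]]))
    for ce,s,m in blobs(red(p),25):
        ys,xs=np.nonzero(m); w=atdepth(c,np.c_[xs,ys],d[ys,xs])
        print('red',ce,s[4],'z90',np.percentile(w[:,2],90), 'z74',atz(c,[ce],74)[0][:2],'z54',atz(c,[ce],54)[0][:2],'z70',atz(c,[ce],70)[0][:2])
    for ce,s,m in blobs(blue(p),200):
        r=rect(c,m,18); print('blue',ce,s[4],r)
        ys,xs=np.nonzero(m); w=atdepth(c,np.c_[xs,ys],d[ys,xs]); print('  z',np.percentile(w[:,2],[5,50,95]))
E
```

```text
[[ 0.   0.3  1. ]
 [ 0.   1.  -0.3]
 [-1.   0.   0. ]]
top
table [[272.1  16.9   2.4]]
red [569.2  61.8] 3219 z90 103.12718847389007 z74 [ 842.5 -594.5] z54 [ 853.4 -607.3] z70 [ 844.7 -597.1]
red [ 13.2 204.4] 102 z90 112.2881904861617 z74 [525.1 670.8] z54 [529.1 685.7] z70 [525.9 673.8]
red [368.8 230.7] 213 z90 55.336938185941335 z74 [ 456.7 -109.7] z54 [ 459.2 -111.8] z70 [ 457.2 -110.1]
red [219.8 254.9] 27 z90 54.383485117758234 z74 [410.9 200.2] z54 [412.4 204.9] z70 [411.2 201.2]
red [210.4 263.5] 57 z90 55.4282772195955 z74 [393.5 219.6] z54 [394.5 224.6] z70 [393.7 220.6]
red [221.9 266.6] 96 z90 55.159018889935 z74 [386.8 195.4] z54 [387.8 199.9] z70 [387.  196.3]
red [465.1 278. ] 57 z90 75.2192973521448 z74 [ 354.9 -305.5] z54 [ 355.2 -311.9] z70 [ 355.  -306.7]
blue [50.4 75.1] 201 ((862.484619140625, 654.48046875), (44.233489990234375, 42.760467529296875), 8.133204460144043)
  z [ 86.1  94.1 100.6]
blue [322.1 151.1] 1706 ((649.604736328125, -16.276657104492188), (74.05060577392578, 138.9014892578125), 10.359747886657715)
  z [ 2.3 15.9 19.5]
blue [181.7 184.9] 2814 (
[... 884 characters left out ...]
.4 -118.3]
red [152.9 230.4] 84 z90 74.73921817565414 z74 [ 359.  -305.7] z54 [ 342.5 -303.5] z70 [ 355.7 -305.3]
blue [584.7 133.3] 219 ((813.5217895507812, 703.782470703125), (46.37016677856445, 63.86963653564453), 25.15285873413086)
  z [ 80.5  92.3 101.6]
blue [424.6 161. ] 2281 ((582.9009399414062, 302.2430725097656), (195.25628662109375, 99.22649383544922), 84.44164276123047)
  z [ 2.7 12.5 19.2]
blue [353.5 256.1] 2332 ((654.1342163085938, -18.187667846679688), (79.27297973632812, 147.8299560546875), 10.834709167480469)
  z [ 2.8 15.7 19. ]
blue [214.9 313.5] 1954 ((565.5477905273438, -305.8834228515625), (77.91221618652344, 100.16521453857422), 7.912128925323486)
  z [ 2.3 10.3 18.7]
```

```bash
python3 - <<'E'
from h import *
np.set_printoptions(precision=1,suppress=True)
G={'v1':(498,-1,74),'v2':(356,-305,74),'p1':(460,-112,54),'p2':(397,205,54),'bt':(452,105,54),'cart':(395,-205,60),'beak':(350,295,60)}
for n in ('top','scene'):
    p,d=bot.capture(n); c=cam(n); ys,xs=np.nonzero(d>0); w=atdepth(c,np.c_[xs,ys],d[ys,xs])
    for k,(x,y,h) in G.items():
        q=w[(np.hypot(w[:,0]-x,w[:,1]-y)<45)&(abs(w[:,2]-h)<5)]
        if len(q)<4: print(n,k,len(q)); continue
        cc=cv2.minEnclosingCircle(q[:,:2].astype(np.float32)); r=cv2.minAreaRect(q[:,:2].astype(np.float32))
        print(n,k,len(q),q.mean(0),'circ',np.round(cc[0],1),round(cc[1],1),'rect',np.round(r[0],1),np.round(r[1],1),round(r[2],1))
    u=p[215:265,235:295] if n=='top' else p[135:195,300:360]
    cv2.imwrite(f'pics/bt_{n}.png',cv2.resize(u,None,fx=8,fy=8,interpolation=cv2.INTER_CUBIC)[:,:,::-1])
E
```

```text
top v1 100 [495.7  -1.4  73.2] circ [495.9  -1.3] 11.7 rect [495.7  -1.3] [22.1 22.3] 59.3
top v2 106 [ 355.  -305.7   73.3] circ [ 355.5 -305.8] 12.0 rect [ 355.1 -305.9] [23.1 20.5] 88.4
top p1 492 [ 458.2 -112.3   53.2] circ [ 458.4 -112. ] 26.9 rect [ 458.9 -112.3] [51.6 52.1] 88.6
top p2 474 [393.5 209.2  52.9] circ [393.4 209.3] 26.4 rect [393.9 209. ] [50.4 50.7] 33.9
top bt 260 [448.3 107.2  52.7] circ [449.5 107.3] 29.4 rect [449.5 108.1] [54. 30.] 10.5
top cart 447 [ 395.7 -207.5   59.2] circ [ 396.1 -207.3] 30.8 rect [ 395.4 -208. ] [45.3 44.6] 70.2
top beak 103 [344.6 317.2  58.2] circ [343.7 315.3] 24.3 rect [343.5 315.5] [47.4 45.9] 24.0
scene v1 86 [497.9  -0.6  72.7] circ [497.8   0.1] 13.0 rect [497.1  -0.6] [22.4 24.3] 72.6
scene v2 89 [ 357.2 -304.3   72.7] circ [ 355.7 -304.3] 12.7 rect [ 356.2 -304.4] [22.2 23.1] 80.6
scene p1 423 [ 460.3 -111.6   53. ] circ [ 459.8 -112. ] 28.3 rect [ 459.4 -111. ] [52.9 52.4] 19.0
scene p2 270 [396.  209.7  53.4] circ [395.  211.5] 28.1 rect [394.4 210.8] [50.2 55.8] 45.9
scene bt 172 [455.7 106.9  52.8] circ [451.4 110.1] 29.3 rect [452.3 109.6] [53.8 32.2] 12.1
scene cart 379 [ 398.4 -207.7   58.8] circ [ 397.8 -208.1] 29.4 rect [ 397.3 -207.3] [44.6 46.2] 70.4
scene beak 69 [347.2 315.   57.6] circ [346.  314.5] 25.5 rect [346.4 315.3] [45. 50.] 44.3
```

View pics/bt_top.png

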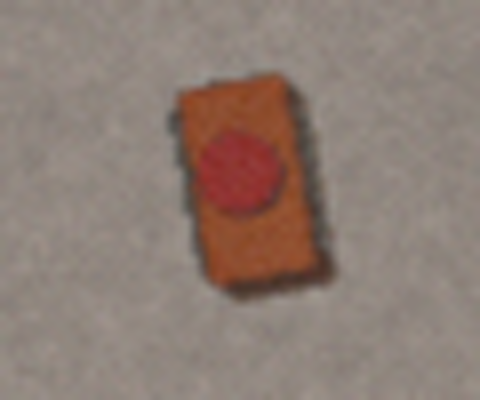

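```bash
cat >> h.py <<'E'
def go(x,y,z,yaw=None):
    o,R=tool(); d=R.T@(np.array([x,y,z])-o['tool_pos']); j=np.degrees(np.arctan2(R[1,1],R[0,1]))
    print('t',round(o['time'],2),'tcp',np.round(o['tool_pos'],1),'jaw',round(j,1),'w',round(float(o['grip_width']),1),'down',np.round(R[:,0],3),'F',np.round(o['contact_force'],1),'j',np.round(o['joint_positions'],2))
    print('shift cm',np.round(d/10,2))
    if yaw is not None:
        t=-((yaw-j+90)%180-90); print('turn rad',round(np.radians(t),3))
        tt=np.radians(t); a=Ro.from_euler('x',tt).as_matrix()
        print('shift cm after turn',np.round(a.T@d/10,2))
E
python3 - <<'E'
from h import *
p,d=bot.capture('top'); q,e=bot.capture('scene')
for nm,(x,y),rad in (('vial',(650,-17),95),('pot',(578,306),115),('bottle',(561,-306),70)):
    for n,dd in (('top',d),('scene',e)):
        c=cam(n); ys,xs=np.nonzero(dd>0); w=atdepth(c,np.c_[xs,ys],dd[ys,xs])
        s=w[(np.hypot(w[:,0]-x,w[:,1]-y)<rad)&(abs(w[:,2]-18)<4)]
        r=cv2.minAreaRect(s[:,:2].astype(np.float32)); print(nm,n,np.round(r[0],1),np.round(r[1],1),round(r[2],1))
go(496.7,-.9,150,5)
E
```

```text
vial top [650.4 -17.3] [ 78.2 142.2] 11.1
vial scene [651.5 -15.4] [ 77.9 145.3] 10.7
pot top [578.2 309.1] [188.5  93.9] 84.5
pot scene [578.1 309.7] [188.7  96.3] 84.3
bottle top [ 561.5 -307.1] [ 73.6 101.4] 8.2
bottle scene [ 561.5 -305.7] [ 75.1 101.6] 7.6
t 1.2 tcp [143.5 505.  226.7] jaw 74.1 w 92.0 down [ 0.  0. -1.] F [0.  0.8 0.3] j [ 1.15  0.34  1.52 -0.    1.28 -0.15]
shift cm [  7.67 -39.01  47.81]
turn rad 1.207
shift cm after turn [ 7.67 30.78 53.48]
```

```bash
python3 -m handwheel '[[[0,-2.4,3,0],[0,-2.4,3,0],[0,-2.4,3,0],[0,-2.4,3,0],[0,-2.4,3,0],[0,-2.4,3,0],[0,-2.4,3,0],[0,-2.4,3,0]]]' 0.7
python3 -m handwheel '[[[0,-2.4,3,0],[0,-2.4,3,0],[0,-2.4,3,0],[0,-2.4,3,0],[0,-2.4,3,0],[0,-2.4,2.4,0],[0,-1.5,1.5,0],[0,0,0,0]]]'
python3 -m handwheel '[[[0.5,0,0,0.12],[0.5,0,0,0.12],[0.5,0,0,0.12],[0.5,0,0,0.12],[0.5,0,0,0.12],[0.5,0,0,0.12],[0.5,0,0,0.12],[0.5,0,0,0.12]]]'
python3 -c "from h import *
go(496.7,-.9,150,5)"
```

```text
time: 1.87
tool_pos: [322.6, 253.2, 227.0]
tcp_rot: [0.81, 1.57, 0.533]
contact_force: [0.4, 1.4, -0.5]
grip_width: 64.4
time: 2.53
tool_pos: [462.2, 46.7, 226.6]
tcp_rot: [-0.528, 1.569, -0.809]
contact_force: [0.1, -0.3, 0.0]
grip_width: 63.7
time: 3.2
tool_pos: [459.9, 50.8, 186.6]
tcp_rot: [2.625, 1.57, 1.383]
contact_force: [0.8, 0.2, 0.5]
grip_width: 64.0
t 3.2 tcp [459.9  50.8 186.6] jaw 18.8 w 64.0 down [ 0.  0. -1.] F [0.8 0.2 0.5] j [-0.06  0.27  1.75  0.    1.12 -0.38]
shift cm [3.66 1.82 6.09]
turn rad 0.241
shift cm after turn [3.66 3.22 5.48]
```

```bash

python3 -m handwheel '[[[0,0,0,0.12],[0,0,0,0.12],[0,1.1,1.8,0],[0,1.1,1.8,0],[0,1,1.9,0],[0,0,0,0],[0,0,0,0]]]'
python3 - <<'E'
from h import *
go(496.7,-.9,23,5)
p,d=bot.capture('wrist'); c=cam('wrist'); cv2.imwrite('pics/w1.png',p[:,:,::-1])
ys,xs=np.nonzero(d>0); w=atdepth(c,np.c_[xs,ys],d[ys,xs])
q=w[(np.hypot(w[:,0]-497,w[:,1]+1)<40)&(abs(w[:,2]-74)<5)]
print(len(q), q.mean(0) if len(q) else '', cv2.minEnclosingCircle(q[:,:2].astype(np.float32)) if len(q) else '')
E
```

```text
time: 3.78
tool_pos: [497.2, -1.6, 186.5]
tcp_rot: [-2.449, 1.57, 2.356]
contact_force: [-0.6, 0.5, -0.1]
grip_width: 63.9
t 3.78 tcp [497.2  -1.6 186.5] jaw 5.3 w 63.9 down [-0.  0. -1.] F [-0.6  0.5 -0.1] j [-0.16  0.33  1.66  0.    1.15 -0.25]
shift cm [16.35 -0.03 -0.06]
turn rad 0.006
shift cm after turn [16.35 -0.03 -0.06]
632 [496.81859678   1.82114978  74.03461303] ((496.8324890136719, 1.2538034915924072), 11.820597648620605)
```

View pics/w1.png

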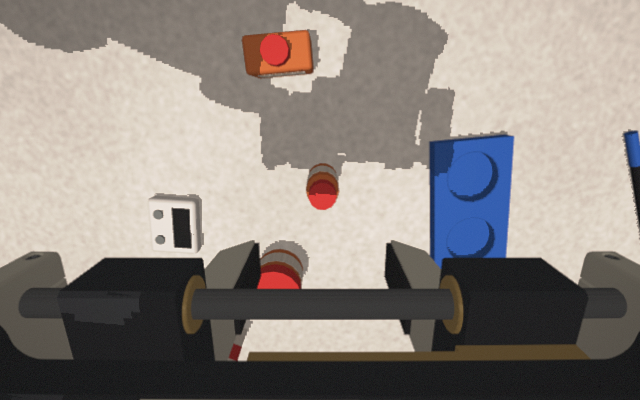

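The wrist view shows the vial's cap at (322,195), centred between the open fingers (about 250 and 390). Going down on it.

```bash

python3 -m handwheel '[[[2.6,0,-0.2,0],[2.8,0,0,0],[2.8,0,0,0],[2.8,0,0,0],[2.6,0,0,0],[1.6,0,0,0],[1.1,0,0,0],[0,0,0,0]]]'
python3 -c "from h import *
go(496.7,1,23,5)"
```

```text
time: 4.5
tool_pos: [494.8, 1.7, 21.7]
tcp_rot: [-1.871, 1.566, 2.937]
contact_force: [-0.5, 0.2, -1.0]
grip_width: 64.4
t 4.5 tcp [494.8   1.7  21.7] jaw 5.4 w 64.4 down [-0.005  0.001 -1.   ] F [-0.5  0.2 -1. ] j [-0.15  0.56  1.84  0.    0.74 -0.25]
shift cm [-0.13  0.18  0.09]
turn rad 0.008
shift cm after turn [-0.13  0.18  0.09]
```

```bash

python3 -m handwheel '[[[0,0,0,0],[0,0,0,0],[0,0,0,0],[0,0,0,0],[0,0,0,0],[0,0,0,0]]]' 0
python3 -m handwheel '[[[-1,0,0,0],[-2,0,0,0],[-2,0,0,0],[-2,0,0,0],[-2,0,0,0],[-1,0,0,0],[0,0,0,0]]]'
python3 -c "from h import *
go(644.6,17,122,10.9)"
```

```text
time: 5.0
tool_pos: [497.3, 0.4, 24.2]
tcp_rot: [1.452, 1.57, -0.025]
contact_force: [-1.1, -0.5, 1.6]
grip_width: 29.3
time: 5.58
tool_pos: [498.5, 0.2, 126.8]
tcp_rot: [1.341, 1.565, -0.136]
contact_force: [-0.1, -0.1, -0.3]
grip_width: 29.1
t 5.58 tcp [4.985e+02 2.000e-01 1.268e+02] jaw 5.4 w 29.1 down [ 0.005 -0.001 -1.   ] F [-0.1 -0.1 -0.3] j [-0.15  0.4   1.74  0.    0.99 -0.25]
shift cm [ 0.55 14.7  -0.3 ]
turn rad -0.096
shift cm after turn [ 0.55 14.66  1.11]
```

```bash

python3 -m handwheel '[[[0,1,0,-0.096],[0,2,0.2,0],[0,2.5,0.2,0],[0,2.5,0.2,0],[0,2.5,0.2,0],[0,2,0.2,0],[0,1.2,0.2,0],[0,0.9,0.1,0]]]'
python3 -m handwheel '[[[0,0,0,0],[0,0,0,0]]]'
python3 - <<'E'
from h import *
go(644.6,17,29,10.9)
p,d=bot.capture('wrist'); c=cam('wrist'); cv2.imwrite('pics/w2.png',p[:,:,::-1])
E
```

```text
time: 6.25
tool_pos: [643.7, 14.4, 122.6]
tcp_rot: [-1.929, 1.57, 2.973]
contact_force: [-0.0, 0.1, -0.3]
grip_width: 29.1
time: 6.42
tool_pos: [642.4, 14.3, 122.7]
tcp_rot: [-1.887, 1.569, 3.016]
contact_force: [0.2, -0.1, 0.7]
grip_width: 29.1
t 6.42 tcp [642.4  14.3 122.7] jaw 10.9 w 29.1 down [-0.002  0.    -1.   ] F [ 0.2 -0.1  0.7] j [-0.1   0.65  1.31  0.    1.19 -0.29]
shift cm [ 9.37  0.29 -0.22]
turn rad -0.0
shift cm after turn [ 9.37  0.29 -0.22]
```

View pics/w2.png

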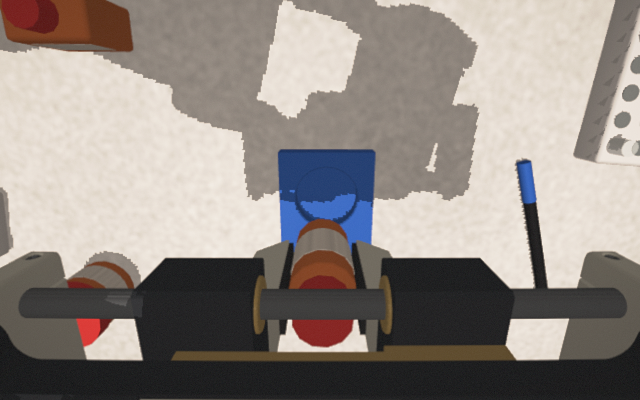

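The wrist view shows the far well at (326,195) with the vial, at (324,270), in line with it. Setting it down.

```bash

python3 -m handwheel '[[[0.5,0.3,-0.2,0],[1.5,0,0,0],[2,0,0,0],[2,0,0,0],[1.5,0,0,0],[1,0,0,0],[0.5,0,0,0],[0.2,0,0,0]]]'
python3 -m handwheel '[[[0,0,0,0],[0,0,0,0]]]'
python3 -c "from h import *
go(644.6,17,29,10.9)"
```

```text
time: 7.13
tool_pos: [645.1, 16.9, 31.0]
tcp_rot: [-1.941, 1.57, 2.962]
contact_force: [0.1, 0.6, -0.0]
grip_width: 29.6
time: 7.3
tool_pos: [646.2, 16.8, 32.7]
tcp_rot: [1.355, 1.569, -0.026]
contact_force: [-0.6, 0.0, -0.4]
grip_width: 29.4
t 7.3 tcp [646.2  16.8  32.7] jaw 10.9 w 29.4 down [ 0.002 -0.    -1.   ] F [-0.6  0.  -0.4] j [-0.09  0.75  1.38  0.    1.01 -0.28]
shift cm [ 0.37 -0.15 -0.05]
turn rad -0.0
shift cm after turn [ 0.37 -0.15 -0.05]
```

```bash

python3 -m handwheel '[[[0.15,0,0,0],[0.1,0,0,0],[0.05,0,0,0],[0,0,0,0],[0,0,0,0]]]'
python3 -c "from h import *
go(644.6,17,29,10.9)"
```

```text
time: 7.72
tool_pos: [645.8, 16.8, 29.2]
tcp_rot: [1.344, 1.57, -0.037]
contact_force: [-0.8, -0.8, 3.3]
grip_width: 29.2
t 7.72 tcp [645.8  16.8  29.2] jaw 10.9 w 29.2 down [ 0.001 -0.    -1.   ] F [-0.8 -0.8  3.3] j [-0.09  0.76  1.39  0.    1.   -0.28]
shift cm [ 0.02 -0.12 -0.05]
turn rad -0.0
shift cm after turn [ 0.02 -0.12 -0.05]
```

Contact (3.3 N up) at 29.2 mm, as expected for the well floor. Release, rise, and go towards the second vial.

```bash

python3 -m handwheel '[[[0,0,0,0],[0,0,0,0],[0,0,0,0],[-1,0,0,0],[-2.5,0,0,0],[-3.5,0,0,0],[-3,0,0,0],[-1.5,0,0,0]]]' 0.6
python3 - <<'E'
from h import *
go(355.7,-305.1,140,5)
p,d=bot.capture('scene'); cv2.imwrite('pics/s3.png',cv2.resize(p[160:300,260:440],None,fx=4,fy=4)[:,:,::-1])
E
```

```text
time: 8.38
tool_pos: [647.2, 16.7, 148.9]
tcp_rot: [1.307, 1.564, -0.073]
contact_force: [0.9, 0.5, 0.5]
grip_width: 55.2
t 8.38 tcp [647.2  16.7 148.9] jaw 10.9 w 55.2 down [ 0.006 -0.    -1.   ] F [0.9 0.5 0.5] j [-0.09  0.63  1.27  0.    1.24 -0.28]
shift cm [  0.72 -34.71  26.09]
turn rad 0.103
shift cm after turn [  0.72 -31.85  29.52]
```

View pics/s3.png

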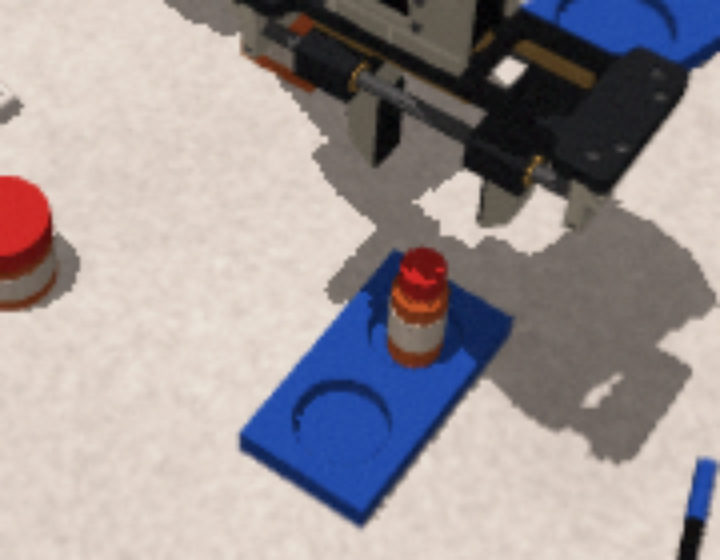

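The crop shows vial 1 upright in the far well at about (415,310). Now vial 2.

```bash

python3 -m handwheel '[[[0,-1.5,1.1,0],[0,-2.9,2.2,0],[0,-2.9,2.2,0],[0,-2.9,2.2,0],[0,-2.9,2.2,0],[0,-2.9,2.2,0],[0,-2.9,2.2,0],[0,-2.9,2.2,0]]]'
python3 -m handwheel '[[[0,-2.9,2.2,0],[0,-2.9,2.2,0],[0,-2.9,2.2,0],[0,-2.4,1.8,0],[0,-1.6,1.2,0],[0,-1,0.7,0],[0,0,0,0],[0,0,0,0]]]'
python3 - <<'E'
from h import *
go(355.7,-305.1,23)
p,d=bot.capture('wrist'); c=cam('wrist'); cv2.imwrite('pics/w4.png',p[:,:,::-1])
E
```

```text
time: 9.1
tool_pos: [461.2, -187.3, 143.8]
tcp_rot: [1.969, 1.571, 0.588]
contact_force: [-0.1, -1.2, 0.1]
grip_width: 55.3
time: 9.77
tool_pos: [347.3, -313.5, 143.7]
tcp_rot: [2.387, 1.57, 1.004]
contact_force: [0.2, 0.8, -0.5]
grip_width: 54.7
t 9.77 tcp [ 347.3 -313.5  143.7] jaw 10.8 w 54.7 down [ 0.  0. -1.] F [ 0.2  0.8 -0.5] j [-0.9   0.33  1.8   0.    1.01 -1.09]
shift cm [12.08  0.98 -0.67]
```

View pics/w4.png

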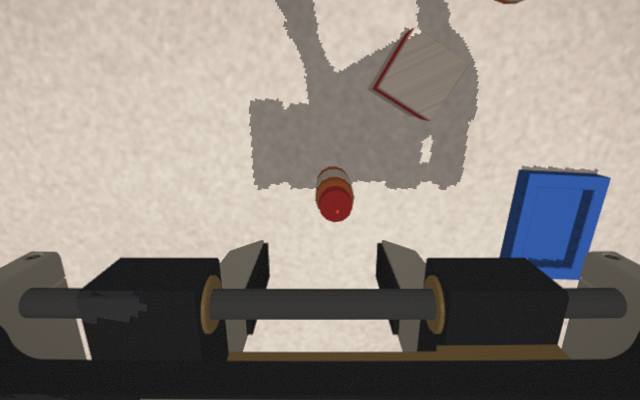

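Vial 2's cap is at (336,205), right of the finger centre at 322, which agrees with the computed +1 cm shift.

```bash

python3 -m handwheel '[[[0,0.95,-0.65,0],[1.5,0,0,0],[2.5,0,0,0],[2.5,0,0,0],[2.5,0,0,0],[1.7,0,0,0],[1,0,0,0],[0.2,0,0,0]]]'
python3 -m handwheel '[[[0,0,0,0],[0,0,0,0]]]'
python3 -c "from h import *
go(355.7,-305.1,23)"
```

```text
time: 10.48
tool_pos: [356.0, -302.9, 22.9]
tcp_rot: [-2.72, 1.567, 2.184]
contact_force: [-0.5, 1.0, 0.1]
grip_width: 55.2
time: 10.65
tool_pos: [356.6, -304.9, 25.2]
tcp_rot: [0.758, 1.57, -0.622]
contact_force: [0.4, 0.0, 0.0]
grip_width: 55.2
t 10.65 tcp [ 356.6 -304.9   25.2] jaw 11.0 w 55.2 down [ 0.001 -0.    -1.   ] F [0.4 0.  0. ] j [-0.87  0.52  1.91  0.    0.71 -1.06]
shift cm [ 0.22 -0.09  0.01]
```

```bash

python3 -m handwheel '[[[0.1,0,0,0],[0,0,0,0],[0,0,0,0],[0,0,0,0],[0,0,0,0],[0,0,0,0]]]' 0
python3 -m handwheel '[[[-1,0,0,0],[-2,0,0,0],[-2.5,0,0,0],[-2.5,0,0,0],[-2,0,0,0],[-1,0,0,0],[-0.5,0,0,0],[0,0,0,0]]]'
python3 -c "from h import *
go(657.4,-49.8,135,10.9)"
```

```text
time: 11.15
tool_pos: [355.8, -305.4, 24.0]
tcp_rot: [0.707, 1.57, -0.674]
contact_force: [0.4, -0.1, 2.4]
grip_width: 29.3
time: 11.82
tool_pos: [355.9, -305.6, 139.5]
tcp_rot: [0.554, 1.569, -0.827]
contact_force: [-0.3, 0.4, -1.1]
grip_width: 29.2
t 11.82 tcp [ 355.9 -305.6  139.5] jaw 10.9 w 29.2 down [ 0.001 -0.001 -1.   ] F [-0.3  0.4 -1.1] j [-0.87  0.34  1.8   0.    1.   -1.06]
shift cm [  0.45  34.44 -19.43]
turn rad -0.0
shift cm after turn [  0.45  34.44 -19.42]
```

```bash

python3 -m handwheel '[[[0,1.2,-0.7,0],[0,2.3,-1.3,0],[0,3,-1.7,0],[0,3,-1.7,0],[0,3,-1.7,0],[0,3,-1.7,0],[0,3,-1.7,0],[0,3,-1.7,0]]]'
python3 -m handwheel '[[[0,3,-1.7,0],[0,3,-1.7,0],[0,2.6,-1.5,0],[0,2,-1.1,0],[0,1.5,-0.8,0],[0,0.8,-0.4,0],[0,0,0,0],[0,0,0,0]]]'
python3 -c "from h import *
go(657.4,-49.8,29.2,10.9)"
```

```text
time: 12.48
tool_pos: [544.2, -143.2, 137.1]
tcp_rot: [-2.164, 1.568, 2.738]
contact_force: [0.0, -0.3, -0.9]
grip_width: 29.3
time: 13.15
tool_pos: [656.1, -50.0, 137.4]
tcp_rot: [-1.814, 1.568, 3.089]
contact_force: [0.2, -0.3, -1.1]
grip_width: 29.5
t 13.15 tcp [656.1 -50.  137.4] jaw 10.9 w 29.5 down [-0.002  0.    -1.   ] F [ 0.2 -0.3 -1.1] j [-0.19  0.66  1.24 -0.    1.24 -0.38]
shift cm [1.082e+01 1.600e-01 1.000e-02]
turn rad 0.0
shift cm after turn [1.082e+01 1.600e-01 1.000e-02]
```

```bash

python3 -m handwheel '[[[1,0.1,0,0],[2,0,0,0],[2.2,0,0,0],[2.2,0,0,0],[1.5,0,0,0],[1,0,0,0],[0.5,0,0,0],[0.2,0,0,0]]]'
python3 -m handwheel '[[[0.1,0,0,0],[0.1,0,0,0],[0,0,0,0],[0,0,0,0]]]'
python3 -c "from h import *
go(657.4,-49.8,29.2,10.9)"
```

```text
time: 13.82
tool_pos: [657.2, -50.1, 31.9]
tcp_rot: [-1.98, 1.57, 2.922]
contact_force: [-0.0, -0.0, -0.5]
grip_width: 29.8
time: 14.15
tool_pos: [658.3, -49.6, 31.5]
tcp_rot: [1.285, 1.569, -0.096]
contact_force: [-0.7, 0.1, -0.2]
grip_width: 29.2
t 14.15 tcp [658.3 -49.6  31.5] jaw 10.9 w 29.2 down [ 0.001 -0.    -1.   ] F [-0.7  0.1 -0.2] j [-0.19  0.77  1.34  0.    1.03 -0.38]
shift cm [ 0.23 -0.09  0.  ]
turn rad -0.0
shift cm after turn [ 0.23 -0.09  0.  ]
```

```bash

python3 -m handwheel '[[[0.1,0,0,0],[0.1,0,0,0],[0.05,0,0,0],[0,0,0,0],[0,0,0,0]]]'
python3 -c "from h import *
go(657.4,-49.8,29.2,10.9)"
```

```text
time: 14.57
tool_pos: [658.1, -49.6, 29.1]
tcp_rot: [1.297, 1.57, -0.084]
contact_force: [-2.0, -0.4, 5.9]
grip_width: 29.2
t 14.57 tcp [658.1 -49.6  29.1] jaw 10.9 w 29.2 down [ 0.001 -0.    -1.   ] F [-2.  -0.4  5.9] j [-0.19  0.78  1.34  0.    1.02 -0.38]
shift cm [-0.01 -0.08  0.01]
turn rad -0.0
shift cm after turn [-0.01 -0.08  0.01]
```

```bash

python3 -m handwheel '[[[0,0,0,0],[0,0,0,0],[0,0,0,0],[-1,0,0,0],[-2.5,0,0,0],[-3.5,0,0,0],[-3,0,0,0],[-1.5,0,0,0]]]' 0.6
python3 - <<'E'
from h import *
go(459.2,-112,140,5)
p,d=bot.capture('scene'); cv2.imwrite('pics/s5.png',cv2.resize(p[180:300,280:420],None,fx=4,fy=4)[:,:,::-1])
E
```

```text
time: 15.23
tool_pos: [659.5, -49.9, 148.4]
tcp_rot: [1.2, 1.564, -0.181]
contact_force: [1.3, 0.2, 1.1]
grip_width: 55.0
t 15.23 tcp [659.5 -49.9 148.4] jaw 10.9 w 55.0 down [ 0.006 -0.001 -1.   ] F [1.3 0.2 1.1] j [-0.19  0.65  1.23  0.    1.26 -0.38]
shift cm [  0.72 -20.85   2.32]
turn rad 0.103
shift cm after turn [  0.72 -20.5    4.44]
```

View pics/s5.png

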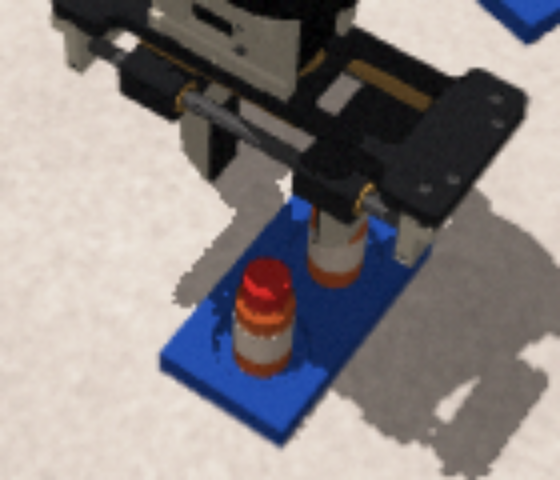

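Both vials stand upright in their wells, with bases at about (262,360) and (335,270) in the crop. Next is pot 1, with the gripper opened to 0.95.

```bash

python3 -m handwheel '[[[0,-1.5,0.2,0],[0,-2.8,0.3,0],[0,-3,0.3,0],[0,-3,0.3,0],[0,-3,0.3,0],[0,-2.8,0.3,0],[0,-2.2,0.3,0],[0,-1.5,0.2,0]]]' 0.95
python3 -m handwheel '[[[0,-0.8,0.1,0],[0,0,0,0],[0,0,0,0]]]'
python3 - <<'E'
from h import *
go(459.2,-112,25)
p,d=bot.capture('wrist'); c=cam('wrist'); cv2.imwrite('pics/w6.png',p[:,:,::-1])
E
```

```text
time: 15.95
tool_pos: [465.3, -108.8, 143.2]
tcp_rot: [-2.043, 1.57, 2.858]
contact_force: [0.7, -0.2, -0.0]
grip_width: 87.1
time: 16.2
tool_pos: [460.5, -111.2, 143.5]
tcp_rot: [1.281, 1.57, -0.1]
contact_force: [0.9, -0.4, 0.6]
grip_width: 87.0
t 16.2 tcp [ 460.5 -111.2  143.5] jaw 10.9 w 87.0 down [ 0.001 -0.    -1.   ] F [ 0.9 -0.4  0.6] j [-0.4   0.34  1.78  0.    1.02 -0.59]
shift cm [11.85 -0.15  0.05]
```

View pics/w6.png

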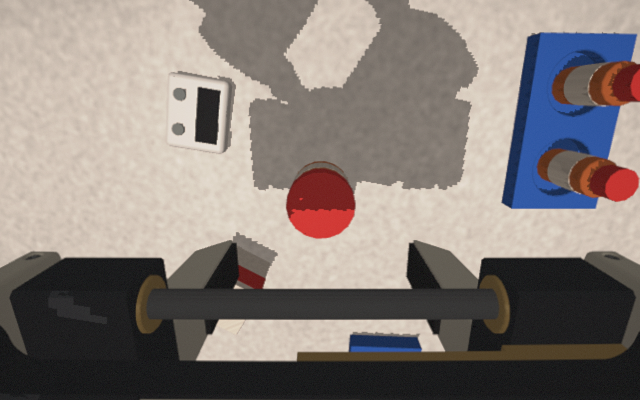

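The pot cap, at (321,200), is centred between the fingers. The carton at about (255,270) stays more than 40 mm clear of the finger's path.

```bash

python3 -m handwheel '[[[1,-0.1,0,0],[2.2,0,0,0],[2.5,0,0,0],[2.5,0,0,0],[2,0,0,0],[1,0,0,0],[0.6,0,0,0],[0,0,0,0]]]'
python3 -m handwheel '[[[0,0,0,0],[0,0,0,0]]]'
python3 -c "from h import *
go(459.2,-112,25)"
python3 -m handwheel '[[[0,0,0,0],[0,0,0,0],[0,0,0,0],[0,0,0,0],[0,0,0,0],[0,0,0,0]]]' 0
python3 -c "from h import *
go(459.2,-112,25)"
```

```text
time: 16.92
tool_pos: [459.0, -110.8, 23.9]
tcp_rot: [-2.248, 1.569, 2.655]
contact_force: [-0.8, -0.3, 1.5]
grip_width: 87.1
time: 17.08
tool_pos: [459.8, -111.4, 25.9]
tcp_rot: [1.058, 1.569, -0.322]
contact_force: [0.8, 0.1, -0.1]
grip_width: 87.5
t 17.08 tcp [ 459.8 -111.4   25.9] jaw 10.9 w 87.5 down [ 0.002 -0.001 -1.   ] F [ 0.8  0.1 -0.1] j [-0.4   0.52  1.9   0.    0.71 -0.59]
shift cm [ 0.09 -0.07  0.05]
time: 17.58
tool_pos: [459.0, -111.3, 25.3]
tcp_rot: [1.354, 1.57, -0.027]
contact_force: [-0.6, -0.4, 0.6]
grip_width: 52.4
t 17.58 tcp [ 459.  -111.3   25.3] jaw 10.9 w 52.4 down [ 0. -0. -1.] F [-0.6 -0.4  0.6] j [-0.4   0.52  1.91  0.    0.71 -0.59]
shift cm [0.03 0.01 0.07]
```

```bash

python3 -m handwheel '[[[-0.5,0,0,0],[-1.5,0,0,0],[-2.5,0,0,0],[-2.5,0,0,0],[-2.5,0,0,0],[-1.5,0,0,0],[-0.5,0,0,0],[0,0,0,0]]]'
python3 -c "from h import *
go(582.5,353,140,-5.6)"
```

```text
time: 18.25
tool_pos: [459.5, -111.5, 141.4]
tcp_rot: [1.023, 1.568, -0.358]
contact_force: [-0.6, -0.1, -0.7]
grip_width: 52.3
t 18.25 tcp [ 459.5 -111.5  141.4] jaw 10.9 w 52.3 down [ 0.003 -0.001 -1.   ] F [-0.6 -0.1 -0.7] j [-0.4   0.34  1.79  0.    1.01 -0.59]
shift cm [  0.13  20.85 -43.29]
turn rad 0.288
shift cm after turn [  0.13   7.71 -47.43]
```

```bash

python3 -m handwheel '[[[0,0,0,0.096],[0,0,0,0.096],[0,0,0,0.096],[0,0.2,-1.2,0],[0,0.4,-2.4,0],[0,0.5,-3.2,0],[0,0.6,-3.5,0],[0,0.6,-3.5,0]]]'
python3 -m handwheel '[[[0,0.6,-3.5,0],[0,0.6,-3.5,0],[0,0.6,-3.5,0],[0,0.6,-3.5,0],[0,0.6,-3.5,0],[0,0.6,-3.5,0],[0,0.6,-3.5,0],[0,0.6,-3.2,0]]]'
python3 -m handwheel '[[[0,0.4,-2.4,0],[0,0.3,-1.7,0],[0,0.2,-1.2,0],[0,0,-0.6,0],[0,0,0,0],[0,0,0,0]]]'
python3 - <<'E'
from h import *
go(582.5,353,30.3,-5.6)
p,d=bot.capture('wrist'); c=cam('wrist'); cv2.imwrite('pics/w7.png',p[:,:,::-1])
E
```

```text
time: 18.92
tool_pos: [494.6, 25.0, 138.6]
tcp_rot: [-1.599, 1.568, 3.014]
contact_force: [0.8, 0.2, -0.7]
grip_width: 52.1
time: 19.58
tool_pos: [569.4, 296.7, 138.0]
tcp_rot: [-1.173, 1.568, -2.841]
contact_force: [1.4, 0.0, -0.8]
grip_width: 52.3
time: 20.08
tool_pos: [584.3, 352.0, 138.9]
tcp_rot: [-0.934, 1.568, -2.603]
contact_force: [0.5, 0.6, -0.4]
grip_width: 52.4
t 20.08 tcp [584.3 352.  138.9] jaw -5.6 w 52.4 down [-0.002 -0.001 -1.   ] F [ 0.5  0.6 -0.4] j [ 0.43  0.7   1.15 -0.    1.29  0.53]
shift cm [10.86 -0.17 -0.09]
turn rad -0.0
shift cm after turn [10.86 -0.17 -0.09]
```

View pics/w7.png

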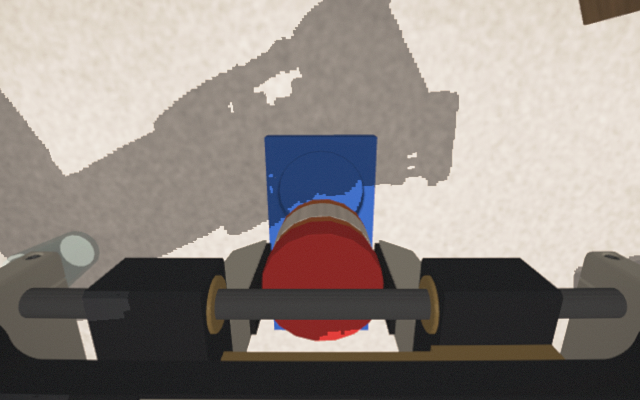

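The pot at (322,270) is in line with the far large well at (321,190). Lowering it.

```bash

python3 -m handwheel '[[[1,-0.1,-0.1,0],[2,0,0,0],[2.2,0,0,0],[2.2,0,0,0],[1.5,0,0,0],[1,0,0,0],[0.5,0,0,0],[0.2,0,0,0]]]'
python3 -m handwheel '[[[0.1,0,0,0],[0,0,0,0],[0,0,0,0]]]'
python3 -c "from h import *
go(582.5,353,30.3,-5.6)"
```

```text
time: 20.8
tool_pos: [583.8, 353.2, 33.5]
tcp_rot: [-1.093, 1.57, -2.763]
contact_force: [0.1, 0.0, -0.3]
grip_width: 52.2
time: 21.05
tool_pos: [584.6, 354.0, 34.4]
tcp_rot: [2.148, 1.569, 0.48]
contact_force: [0.2, 0.2, -1.0]
grip_width: 52.0
t 21.05 tcp [584.6 354.   34.4] jaw -5.6 w 52.0 down [ 0.002  0.001 -1.   ] F [ 0.2  0.2 -1. ] j [0.43 0.81 1.25 0.   1.08 0.53]
shift cm [ 0.41 -0.2   0.12]
turn rad -0.0
shift cm after turn [ 0.41 -0.2   0.12]
```

```bash

python3 -m handwheel '[[[0.15,-0.1,0,0],[0.15,0,0,0],[0.1,0,0,0],[0.05,0,0,0],[0,0,0,0],[0,0,0,0]]]'
python3 -c "from h import *
go(582.5,353,30.3,-5.6)"
```

```text
time: 21.55
tool_pos: [583.2, 354.1, 30.4]
tcp_rot: [2.194, 1.57, 0.526]
contact_force: [-2.9, -1.8, 8.1]
grip_width: 51.9
t 21.55 tcp [583.2 354.1  30.4] jaw -5.6 w 51.9 down [ 0.001  0.001 -1.   ] F [-2.9 -1.8  8.1] j [0.43 0.81 1.26 0.   1.07 0.53]
shift cm [ 0.01 -0.06  0.11]
turn rad -0.0
shift cm after turn [ 0.01 -0.06  0.11]
```

```bash

python3 -m handwheel '[[[0,0,0,0],[0,0,0,0],[0,0,0,0],[-1,0,0,0],[-2.5,0,0,0],[-3.5,0,0,0],[-3,0,0,0],[-1.5,0,0,0]]]' 0.85
python3 - <<'E'
from h import *
go(394.4,210.2,144,-5.6)
p,d=bot.capture('scene'); cv2.imwrite('pics/s8.png',cv2.resize(p[80:220,320:480],None,fx=4,fy=4)[:,:,::-1])
E
```

```text
time: 22.22
tool_pos: [584.6, 354.5, 149.1]
tcp_rot: [2.114, 1.564, 0.445]
contact_force: [1.0, 0.1, 1.7]
grip_width: 77.9
t 22.22 tcp [584.6 354.5 149.1] jaw -5.6 w 77.9 down [ 0.006  0.003 -1.   ] F [1.  0.1 1.7] j [0.43 0.69 1.15 0.   1.3  0.53]
shift cm [  0.35 -17.52  16.23]
turn rad -0.0
shift cm after turn [  0.35 -17.52  16.22]
```

View pics/s8.png

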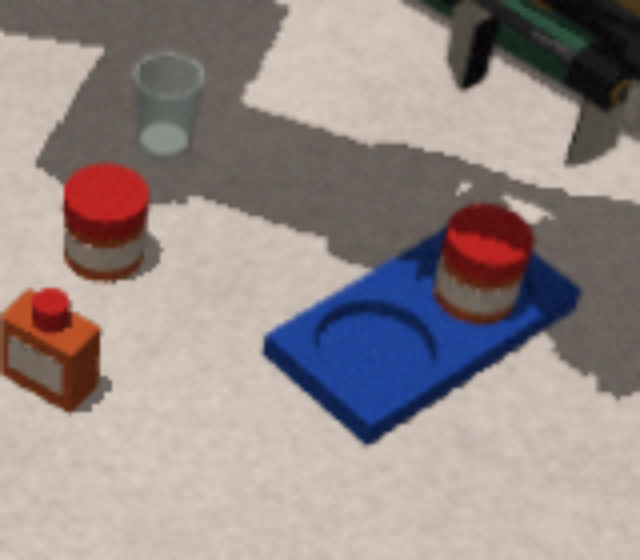

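Pot 1 stands in the far well at about (485,265) in the crop. Pot 2 is at about (105,220), next to the bottle and beaker. Going to pot 2.

```bash

python3 -m handwheel '[[[0,-1.2,1.1,0],[0,-2.2,2,0],[0,-2.6,2.4,0],[0,-2.6,2.4,0],[0,-2.6,2.4,0],[0,-2.4,2.3,0],[0,-1.8,1.6,0],[0,-1.2,1.1,0]]]' 0.95
python3 -m handwheel '[[[0,-0.6,0.6,0],[0,0,0,0],[0,0,0,0]]]'
python3 - <<'E'
from h import *
go(394.4,210.2,25)
p,d=bot.capture('wrist'); c=cam('wrist'); cv2.imwrite('pics/w9.png',p[:,:,::-1])
E
```

```text
time: 22.93
tool_pos: [400.3, 216.4, 143.7]
tcp_rot: [-1.12, 1.569, -2.789]
contact_force: [0.6, 0.1, -0.4]
grip_width: 87.4
time: 23.18
tool_pos: [397.1, 212.7, 144.1]
tcp_rot: [2.106, 1.569, 0.436]
contact_force: [0.1, -0.1, -0.6]
grip_width: 87.3
t 23.18 tcp [397.1 212.7 144.1] jaw -5.6 w 87.3 down [ 0.001  0.001 -1.   ] F [ 0.1 -0.1 -0.6] j [0.32 0.3  1.84 0.   1.   0.42]
shift cm [11.91 -0.26  0.28]
```

View pics/w9.png

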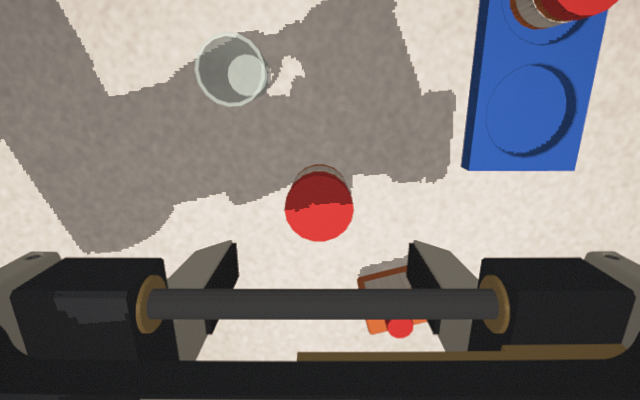

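```bash

python3 -m handwheel '[[[1,-0.2,0.2,0],[2.2,0,0,0],[2.5,0,0,0],[2.5,0,0,0],[2,0,0,0],[1,0,0,0],[0.6,0,0,0],[0.05,0,0,0]]]'
python3 -m handwheel '[[[0,0,0,0],[0,0,0,0]]]'
python3 -m handwheel '[[[0,0,0,0],[0,0,0,0],[0,0,0,0],[0,0,0,0],[0,0,0,0],[0,0,0,0]]]' 0
python3 -c "from h import *
go(394.4,210.2,25)"
```

```text
time: 23.9
tool_pos: [394.3, 210.9, 23.9]
tcp_rot: [-1.212, 1.569, -2.881]
contact_force: [-0.8, -0.0, -0.3]
grip_width: 87.5
time: 24.07
tool_pos: [394.9, 211.0, 25.8]
tcp_rot: [2.037, 1.569, 0.368]
contact_force: [-0.8, -0.8, -0.6]
grip_width: 87.2
time: 24.57
tool_pos: [394.2, 210.6, 25.4]
tcp_rot: [2.146, 1.57, 0.477]
contact_force: [0.0, -0.4, 0.4]
grip_width: 52.5
t 24.57 tcp [394.2 210.6  25.4] jaw -5.6 w 52.5 down [ 0.  0. -1.] F [ 0.  -0.4  0.4] j [0.32 0.49 1.97 0.   0.67 0.42]
shift cm [0.04 0.03 0.04]
```

```bash

python3 -m handwheel '[[[-0.5,0,0,0],[-1.5,0,0,0],[-2.5,0,0,0],[-2.5,0,0,0],[-2.5,0,0,0],[-1.5,0,0,0],[-0.5,0,0,0],[0,0,0,0]]]'
python3 -c "from h import *
go(573.9,265.4,140,-5.6)"
```

```text
time: 25.23
tool_pos: [394.6, 210.8, 141.3]
tcp_rot: [2.028, 1.568, 0.359]
contact_force: [0.6, 0.1, -1.6]
grip_width: 51.9
t 25.23 tcp [394.6 210.8 141.3] jaw -5.6 w 51.9 down [ 0.003  0.001 -1.   ] F [ 0.6  0.1 -1.6] j [0.32 0.3  1.86 0.   0.99 0.42]
shift cm [ 0.19 17.31 -7.18]
turn rad -0.0
shift cm after turn [ 0.19 17.31 -7.18]
```

```bash

python3 -m handwheel '[[[0,1.2,-0.5,0],[0,2.2,-0.9,0],[0,2.9,-1.2,0],[0,2.9,-1.2,0],[0,2.9,-1.2,0],[0,2.3,-1,0],[0,1.5,-0.6,0],[0,0.9,-0.4,0]]]'
python3 -m handwheel '[[[0,0.4,-0.2,0],[0,0,0,0],[0,0,0,0]]]'
python3 - <<'E'
from h import *
go(573.9,265.4,30.3,-5.6)
p,d=bot.capture('wrist'); c=cam('wrist'); cv2.imwrite('pics/w10.png',p[:,:,::-1])
E
```

```text
time: 25.9
tool_pos: [569.1, 263.9, 137.5]
tcp_rot: [-1.163, 1.568, -2.832]
contact_force: [-0.3, -0.1, -1.0]
grip_width: 52.0
time: 26.15
tool_pos: [571.3, 265.2, 138.9]
tcp_rot: [-1.196, 1.568, -2.865]
contact_force: [0.3, 0.3, -1.5]
grip_width: 52.4
t 26.15 tcp [571.3 265.2 138.9] jaw -5.6 w 52.4 down [-0.003 -0.001 -1.   ] F [ 0.3  0.3 -1.5] j [0.31 0.61 1.33 0.   1.2  0.41]
shift cm [10.86  0.28 -0.06]
turn rad -0.0
shift cm after turn [10.86  0.28 -0.06]
```

View pics/w10.png

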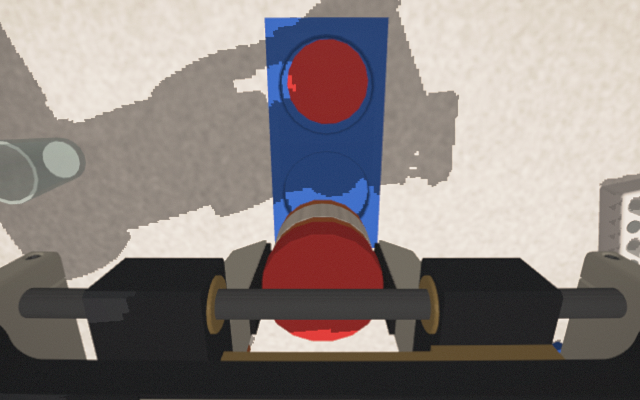

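Pot 1 sits in the far well at (328,82), and the held pot at (322,270) is in line with the near well at (326,190). Lowering.

```bash

python3 -m handwheel '[[[1,0.2,0,0],[2,0,0,0],[2.2,0,0,0],[2.2,0,0,0],[1.5,0,0,0],[1,0,0,0],[0.5,0,0,0],[0.2,0,0,0]]]'
python3 -m handwheel '[[[0.15,0,0,0],[0.1,0,0,0],[0.1,0,0,0],[0.1,0,0,0],[0,0,0,0],[0,0,0,0]]]'
python3 -c "from h import *
go(573.9,265.4,30.3,-5.6)"
```

```text
time: 26.87
tool_pos: [573.9, 265.1, 33.5]
tcp_rot: [-1.188, 1.57, -2.857]
contact_force: [-0.6, 0.8, -0.4]
grip_width: 52.2
time: 27.37
tool_pos: [574.8, 265.4, 30.4]
tcp_rot: [2.049, 1.569, 0.38]
contact_force: [0.2, 0.6, 1.6]
grip_width: 52.1
t 27.37 tcp [574.8 265.4  30.4] jaw -5.6 w 52.1 down [ 0.001  0.001 -1.   ] F [0.2 0.6 1.6] j [0.31 0.73 1.43 0.   0.98 0.41]
shift cm [ 0.01 -0.09  0.01]
turn rad -0.0
shift cm after turn [ 0.01 -0.09  0.01]
```

```bash

python3 -m handwheel '[[[0.05,0,0,0],[0,0,0,0]]]'
python3 -m handwheel '[[[0,0,0,0],[0,0,0,0],[0,0,0,0],[-1,0,0,0],[-2.5,0,0,0],[-3.5,0,0,0],[-3,0,0,0],[-1.5,0,0,0]]]' 0.85
python3 - <<'E'
from h import *
go(450.9,108.8,144,101)
p,d=bot.capture('scene'); cv2.imwrite('pics/s11.png',cv2.resize(p[80:220,320:480],None,fx=4,fy=4)[:,:,::-1])
c=cam('scene');ys,xs=np.nonzero(d>0); w=atdepth(c,np.c_[xs,ys],d[ys,xs])
q=w[(np.hypot(w[:,0]-451,w[:,1]-108)<45)&(abs(w[:,2]-54)<5)]
print(cv2.minAreaRect(q[:,:2].astype(np.float32)))
E
```

```text
time: 27.53
tool_pos: [574.8, 265.4, 30.4]
tcp_rot: [2.028, 1.569, 0.36]
contact_force: [-1.5, -0.3, 5.7]
grip_width: 52.2
time: 28.2
tool_pos: [575.9, 265.8, 149.2]
tcp_rot: [1.995, 1.564, 0.326]
contact_force: [0.5, -0.3, 0.7]
grip_width: 77.9
t 28.2 tcp [575.9 265.8 149.2] jaw -5.6 w 77.9 down [ 0.006  0.002 -1.   ] F [ 0.5 -0.3  0.7] j [0.31 0.6  1.32 0.   1.22 0.41]
shift cm [  0.42 -10.9   16.85]
turn rad 1.281
shift cm after turn [ 0.42 13.03 15.26]
((451.8396301269531, 109.47295379638672), (53.371097564697266, 30.924055099487305), 9.44435977935791)
```

View pics/s11.png

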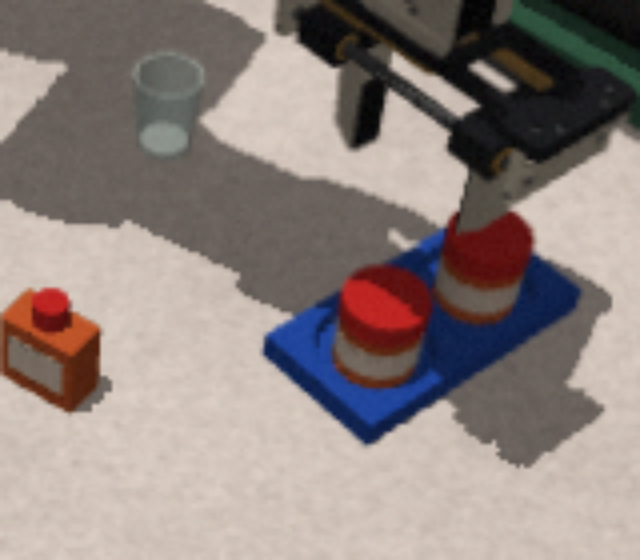

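Both pots stand in their wells, at about (380,325) and (485,265) in the crop. Now the bottle: shift, then turn.

```bash

python3 -m handwheel '[[[0,-0.9,1.4,0],[0,-1.6,2.5,0],[0,-1.8,2.8,0],[0,-1.8,2.8,0],[0,-1.8,2.8,0],[0,-1.4,2.2,0],[0,-1,1.5,0],[0,-0.6,0.8,0]]]' 0.65
python3 -m handwheel '[[[0,0,0,0.12],[0,0,0,0.12],[0,0,0,0.12],[0,0,0,0.12],[0,0,0,0.12],[0,0,0,0.12],[0,0,0,0.12],[0,0,0,0.12]]]'
python3 -m handwheel '[[[0,0,0,0.12],[0,0,0,0.12],[0,0,0,0.09],[0,0,0,0],[0,0,0,0]]]'
python3 - <<'E'
from h import *
go(451.2,108.9,23,100.5)
p,d=bot.capture('wrist'); c=cam('wrist'); cv2.imwrite('pics/w12.png',p[:,:,::-1])
ys,xs=np.nonzero(d>0); w=atdepth(c,np.c_[xs,ys],d[ys,xs])
q=w[(np.hypot(w[:,0]-451,w[:,1]-108)<40)&(abs(w[:,2]-54)<4)]
print(len(q)); 
if len(q)>20: print(cv2.minAreaRect(q[:,:2].astype(np.float32)))
E
```

```text
time: 28.92
tool_pos: [447.8, 107.3, 144.3]
tcp_rot: [-1.209, 1.57, -2.879]
contact_force: [-0.2, 0.1, -0.2]
grip_width: 59.5
time: 29.58
tool_pos: [449.7, 109.1, 144.2]
tcp_rot: [-2.733, 1.57, 0.916]
contact_force: [-0.7, -0.1, -0.6]
grip_width: 59.5
time: 30.0
tool_pos: [449.6, 109.0, 144.2]
tcp_rot: [-2.283, 1.571, 1.044]
contact_force: [-0.2, -0.0, -0.5]
grip_width: 60.1
t 30.0 tcp [449.6 109.  144.2] jaw -79.3 w 60.1 down [ 0.  0. -1.] F [-0.2 -0.  -0.5] j [0.07 0.32 1.81 0.   1.01 1.46]
shift cm [12.12  0.04 -0.16]
turn rad 0.003
shift cm after turn [12.12  0.04 -0.16]
1783
((451.4993896484375, 109.35040283203125), (53.1533088684082, 29.660842895507812), 9.67682933807373)
```

View pics/w12.png

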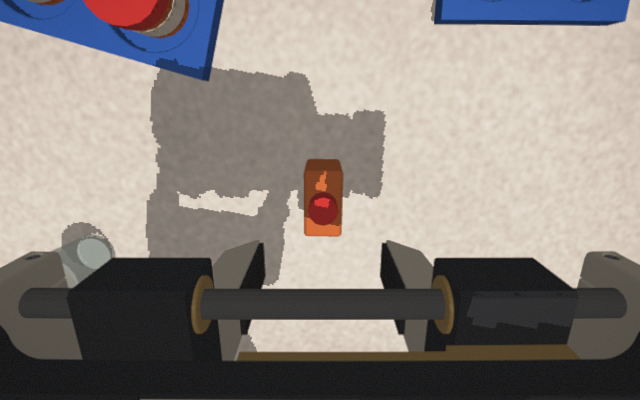

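The bottle, at (323,200), is centred and square between the fingers. The wrist depth fit, (451.5,109.4) at 9.7°, agrees.

```bash

python3 -m handwheel '[[[1,0,-0.1,0],[2.2,0,0,0],[2.5,0,0,0],[2.5,0,0,0],[2,0,0,0],[1.1,0,0,0],[0.6,0,0,0],[0.1,0,0,0]]]'
python3 -m handwheel '[[[0,0,0,0],[0,0,0,0]]]'
python3 -m handwheel '[[[0,0,0,0],[0,0,0,0],[0,0,0,0],[0,0,0,0],[0,0,0,0],[0,0,0,0]]]' 0
python3 -c "from h import *
go(451.2,108.9,23)"
python3 -m handwheel '[[[-0.5,0,0,0],[-1.5,0,0,0],[-2.5,0,0,0],[-2.5,0,0,0],[-2.5,0,0,0],[-2,0,0,0],[-0.5,0,0,0],[0,0,0,0]]]'
python3 -c "from h import *
go(561.5,-306.4,140,7.9)"
```

```text
time: 30.72
tool_pos: [449.9, 108.9, 23.3]
tcp_rot: [-0.162, 1.569, -3.119]
contact_force: [-0.2, -0.7, 0.0]
grip_width: 59.3
time: 30.88
tool_pos: [451.0, 109.0, 24.9]
tcp_rot: [3.093, 1.569, 0.135]
contact_force: [0.8, -1.2, -0.1]
grip_width: 59.7
time: 31.38
tool_pos: [450.5, 108.9, 24.4]
tcp_rot: [-3.006, 1.57, 0.319]
contact_force: [0.0, 1.0, 2.8]
grip_width: 29.9
t 31.38 tcp [450.5 108.9  24.4] jaw -79.5 w 29.9 down [ 0.  0. -1.] F [0.  1.  2.8] j [0.07 0.51 1.93 0.   0.7  1.46]
shift cm [ 0.14  0.02 -0.07]
time: 32.05
tool_pos: [451.1, 109.0, 145.5]
tcp_rot: [3.063, 1.568, 0.104]
contact_force: [-0.0, -1.3, -0.1]
grip_width: 29.9
t 32.05 tcp [451.1 109.  145.5] jaw -79.5 w 29.9 down [ 0.003  0.    -1.   ] F [-0.  -1.3 -0.1] j [0.07 0.32 1.81 0.   1.01 1.46]
shift cm [ 0.57 42.85 -3.3 ]
turn rad -1.526
shift cm after turn [ 0.57  5.22 42.66]
```

```bash

python3 -m handwheel '[[[0,1.2,-0.1,0],[0,2.4,-0.2,0],[0,3.3,-0.3,0],[0,3.6,-0.3,0],[0,3.6,-0.3,0],[0,3.6,-0.3,0],[0,3.6,-0.3,0],[0,3.6,-0.3,0]]]'
python3 -m handwheel '[[[0,3.6,-0.3,0],[0,3.6,-0.3,0],[0,3.4,-0.2,0],[0,3,-0.2,0],[0,2,-0.1,0],[0,1.2,-0.1,0],[0,0.6,0,0],[0,0,0,0]]]'
python3 -m handwheel '[[[0,0,0,-0.12],[0,0,0,-0.12],[0,0,0,-0.12],[0,0,0,-0.12],[0,0,0,-0.12],[0,0,0,-0.12],[0,0,0,-0.12],[0,0,0,-0.12]]]'
python3 -m handwheel '[[[0,0,0,-0.12],[0,0,0,-0.12],[0,0,0,-0.12],[0,0,0,-0.12],[0,0,0,-0.08],[0,0,0,0],[0,0,0,0]]]'
python3 - <<'E'
from h import *
go(561.5,-306.4,29.4,7.9)
p,d=bot.capture('wrist'); c=cam('wrist'); cv2.imwrite('pics/w13.png',p[:,:,::-1])
E
```

```text
time: 32.72
tool_pos: [515.5, -133.6, 142.2]
tcp_rot: [-0.62, 1.567, 2.704]
contact_force: [0.6, 0.4, -1.0]
grip_width: 29.8
time: 33.38
tool_pos: [559.0, -301.7, 142.0]
tcp_rot: [-0.784, 1.568, 2.539]
contact_force: [0.6, 1.1, -1.1]
grip_width: 30.1
time: 34.05
tool_pos: [559.3, -299.3, 143.3]
tcp_rot: [-1.936, 1.569, 2.355]
contact_force: [0.4, -0.8, -0.9]
grip_width: 29.5
time: 34.63
tool_pos: [559.5, -299.8, 143.6]
tcp_rot: [-2.502, 1.569, 2.341]
contact_force: [0.1, 0.4, 0.0]
grip_width: 29.5
t 34.63 tcp [ 559.5 -299.8  143.6] jaw 7.5 w 29.5 down [-0.001  0.001 -1.   ] F [0.1 0.4 0. ] j [-0.61  0.61  1.31  0.    1.22 -0.74]
shift cm [11.42  0.13  0.69]
turn rad -0.008
shift cm after turn [11.42  0.12  0.69]
```

View pics/w13.png

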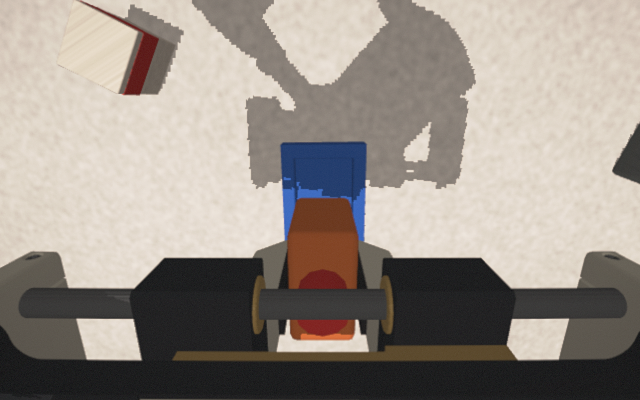

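The held bottle at (323,265) is square with the rectangular well at (323,190). I'm shifting the remaining 7 mm and lowering.

```bash

python3 -m handwheel '[[[0.5,0.1,0.35,0],[1.5,0,0.3,0],[2.2,0,0,0],[2.2,0,0,0],[2,0,0,0],[1.3,0,0,0],[0.8,0,0,0],[0.3,0,0,0]]]'
python3 -m handwheel '[[[0.15,0,0,0],[0.1,0,0,0],[0,0,0,0],[0,0,0,0]]]'
python3 -c "from h import *
go(561.5,-306.4,29.4,7.9)"
```

```text
time: 35.35
tool_pos: [560.9, -306.9, 34.3]
tcp_rot: [-2.362, 1.568, 2.482]
contact_force: [-0.5, -0.4, -1.4]
grip_width: 29.8
time: 35.68
tool_pos: [562.0, -307.7, 34.6]
tcp_rot: [0.888, 1.569, -0.55]
contact_force: [0.2, 1.1, -0.9]
grip_width: 29.8
t 35.68 tcp [ 562.  -307.7   34.6] jaw 7.6 w 29.8 down [ 0.001 -0.001 -1.   ] F [ 0.2  1.1 -0.9] j [-0.62  0.74  1.4   0.    1.   -0.75]
shift cm [ 0.52 -0.04 -0.13]
turn rad -0.006
shift cm after turn [ 0.52 -0.04 -0.13]
```

```bash

python3 -m handwheel '[[[0.2,0,-0.1,0],[0.15,0,0,0],[0.1,0,0,0],[0.05,0,0,0],[0.05,0,0,0],[0,0,0,0],[0,0,0,0]]]'
python3 -c "from h import *
go(561.5,-306.4,29.4,7.9)"
```

```text
time: 36.27
tool_pos: [561.5, -306.3, 29.4]
tcp_rot: [0.986, 1.57, -0.453]
contact_force: [-2.7, 1.3, 7.5]
grip_width: 30.0
t 36.27 tcp [ 561.5 -306.3   29.4] jaw 7.6 w 30.0 down [ 0.001 -0.    -1.   ] F [-2.7  1.3  7.5] j [-0.62  0.75  1.41  0.    0.99 -0.75]
shift cm [ 0.   -0.    0.01]
turn rad -0.006
shift cm after turn [ 0.   -0.    0.01]
```

```bash

python3 -m handwheel '[[[0,0,0,0],[0,0,0,0],[0,0,0,0],[-1,0,0,0],[-2.5,0,0,0],[-3.5,0,0,0],[-3,0,0,0],[-2.5,0,0,0]]]' 0.6
python3 -m handwheel '[[[-2.5,0,0,0],[-2,-1,0,0],[0,-2,1,0],[0,-2,1,0],[0,-2,1,0],[0,-1,0.5,0],[0,0,0,0],[0,0,0,0]]]'
python3 - <<'E'
from h import *
np.set_printoptions(precision=1,suppress=True)
go(500,-300,200)
G={'vA':(646,17,79),'vB':(657,-50,79),'pA':(583,354,59),'pB':(574,265,59),'bt':(561,-306,59),'cart':(396,-208,60),'beak':(345,315,60)}
for n in ('top','scene'):
    p,d=bot.capture(n); c=cam(n); cv2.imwrite(f'pics/end_{n}.png',p[:,:,::-1])
    ys,xs=np.nonzero(d>0); w=atdepth(c,np.c_[xs,ys],d[ys,xs])
    for k,(x,y,h) in G.items():
        q=w[(np.hypot(w[:,0]-x,w[:,1]-y)<36)&(abs(w[:,2]-h)<5)]
        if len(q)>4: r=cv2.minAreaRect(q[:,:2].astype(np.float32)); print(n,k,len(q),q.mean(0),np.round(r[0],1),np.round(r[1],1),round(r[2],1))
        else: print(n,k,len(q))
E
```

```text
time: 36.93
tool_pos: [561.9, -306.7, 156.4]
tcp_rot: [0.856, 1.568, -0.583]
contact_force: [0.5, -0.5, -0.5]
grip_width: 55.0
time: 37.6
tool_pos: [486.9, -351.7, 198.6]
tcp_rot: [1.576, 1.57, 0.136]
contact_force: [0.2, 0.1, 0.3]
grip_width: 55.0
t 37.6 tcp [ 486.9 -351.7  198.6] jaw 7.5 w 55.0 down [ 0.  0. -1.] F [0.2 0.1 0.3] j [-0.8  0.5  1.4  0.   1.3 -0.9]
shift cm [-0.1  2.  -5. ]
top vA 92 [644.7  15.2  77.7] [643.9  14.9] [21.7 22.2] 88.3
top vB 92 [656.7 -50.5  78.1] [656.9 -49.9] [21.7 22.6] 88.8
top pA 462 [582.5 353.4  57.9] [582.6 354.4] [53.3 53.7] 86.3
top pB 452 [573.9 264.3  57.9] [574.3 264.5] [51.1 50.7] 46.5
top bt 231 [ 559.3 -304.1   58.1] [ 561.2 -306. ] [30.4 54.1] 9.2
top cart 448 [ 395.5 -207.7   59.2] [ 395.6 -208.2] [45.4 44.4] 70.7
top beak 106 [344.4 317.5  58.3] [344.9 314.7] [48.4 43.7] 89.8
scene vA 103 [646.7  16.1  78. ] [646.   17.3] [22.3 23.4] 44.8
scene vB 109 [659.  -49.4  78. ] [658.6 -48.5] [23.7 22. ] 88.1
scene pA 290 [585.  353.1  57.5] [583.7 354.9] [53.8 54.5] 30.3
scene pB 303 [575.7 264.9  58.5] [574.5 266.2] [51.4 55.7] 48.2
scene bt 326 [ 565.  -305.7   57.8] [ 562.4 -304.8] [30.9 53.8] 7.2
scene cart 376 [ 398.5 -207.5   58.8] [ 397.2 -207.3] [44.7 48.7] 70.3
scene beak 70 [346.7 315.9  57.7] [345.9 316.1] [46.6 46.5] 84.7
```

View pics/end_scene.png

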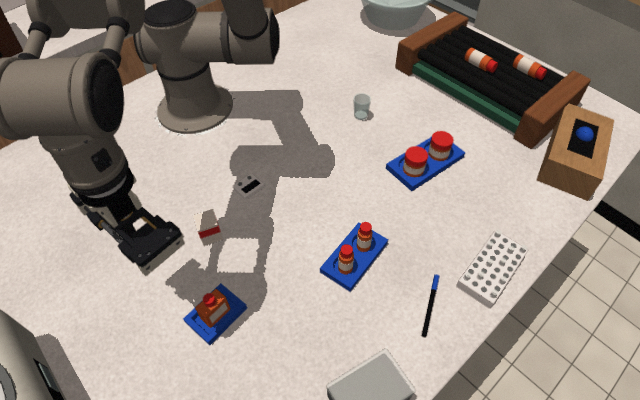

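View pics/end_top.png

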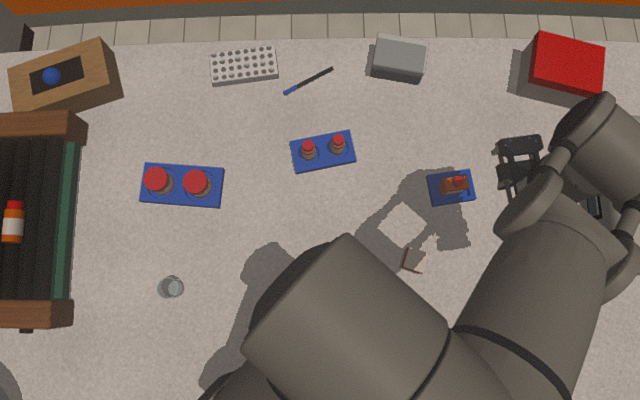

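Both pictures show all five containers upright in their wells. In the top view the pots are at (156,180) and (196,184), the vials at (308,150) and (338,144), and the bottle at (455,186). The beaker and carton are where they were, and the gripper is clear at about (520,170).

```bash
python3 -c "
from plant import bot
print(bot.close_job())"
```

```text
the job is handed in; nothing more can be done
None
```

All five containers are in their carriers and the job was handed in at about 38 s: both vials in the small round wells, both pots in the large ones and the flat bottle in the rectangular one.

**Placing:** each container was lowered until the wrist felt the well floor, then let go. Upward force at that point was 3–8 N.

**Last checks, top and scene cameras:**
- **Position and height:** every container stands within about 3 mm of its well centre. Tops measured about 78 mm for the vials and 58 mm for the pots and bottle shoulder. That fits standing upright on the 5 mm well floor; the cameras read about 1 mm low throughout.
- **Beaker and carton:** both read within about 2 mm of where they started, which is within measurement error.
- **Gripper:** it ended clear of everything, with the force reading near zero.

**Disagreements:**
- The networks took the beaker for a vial in the top view and a vial for the beaker (low confidence) in the scene view. They also reported a pot as a second bottle carrier. I settled these from the pictures and the measured heights.
- The two cameras differed by about 2–3 mm on positions, well within the 10 mm of play in the wells.

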